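Test two mixers' hold-down springs and switch off the one with the tired spring

TASK

One of the two mixers has a tired hold-down spring. First on the mixer at the robot's left, then on the one at its right, press the spring tongue on its mid-span pad with about 8 N (never over 15 N), hold that for about a second and see how far it gives: the sound spring gives about 3 mm at the pad, the tired one about 10 mm. Then switch off the mixer with the tired spring by turning its speed knob fully anticlockwise to its stop; leave the other knob alone and do not disturb the glassware standing about.

Things in the scene. Friction and masses are not known exactly. Their poses are not given: they have to be found in the camera images.
- mixer_a: one of two identical-looking bench mixers, fixed: white box, steel deck 75 mm high, black control panel in front sloping 25 deg down to its own -x, a steel spring tongue over the deck, a carrying handle bridging the tongue. Origin: on the bench below the box; +x to its rear, +y to its left, z up. Box x = -42..110, y = -55..55 mm; panel on to x = -125 mm
- handle_a (a point): middle of the underside of mixer_a's carrying handle (same on both mixers): a level steel strap, 24 mm (mixer's x) x 102 mm (y) x 6 mm, underside 186 mm above the bench, legs at y = +-48 mm, 6 mm thick. It stands 75 mm right above the spring's pad, so the pad is reached only slantwise under it from the mixer's front (or rear), tool tilted 25 to 45 deg from vertical
- spring_a (a joint): deflection angle (rad) of mixer_a's spring tongue about its root: 0 at rest (level), grows as pressed down, stop at 0.26; springs back when let go. The pad lies 55 mm from the root, so 0.1 rad is 5.5 mm at the pad
- pad_a: black rubber pressing pad, 22 x 22 x 4 mm, at mid-span on mixer_a's tongue (112 mm long, 24 mm wide, from its root block at the rear to the front). Origin: centre of the pad's underside; at rest its top is 4 mm higher (111 mm above the bench); in the mixer's frame it lies at x = +25, y = 0 mm
- knob_a (a joint): speed knob of mixer_a (rad): 0 = off, at the anticlockwise end stop; grows clockwise as seen looking onto the panel; turns easily (0.04 N m) and stays where left
- knob_a_grip (a point): grip point of mixer_a's speed knob, on its axis, 37 mm out from the panel, 7 mm below the knob's top; z = the axis, square to the panel (leaning 25 deg to the mixer's front). A 44 mm disc with a bar grip 14 mm thick, 42 mm long, 32 mm tall; x of this frame runs along the bar, away from the mark. At 0 the bar points up and down the slope
- mark_a (a point): white pointer mark on top of mixer_a's knob bar, on one arm of the bar, 18 mm from the axis; at off it points down the slope, to the mixer's front
- mixer_b: one of two identical-looking bench mixers, fixed: white box, steel deck 75 mm high, black control panel in front sloping 25 deg down to its own -x, a steel spring tongue over the deck, a carrying handle bridging the tongue. Origin: on the bench below the box; +x to its rear, +y to its left, z up. Box x = -42..110, y = -55..55 mm; panel on to x = -125 mm
- spring_b (a joint): deflection angle (rad) of mixer_b's spring tongue about its root: 0 at rest (level), grows as pressed down, stop at 0.26; springs back when let go. The pad lies 55 mm from the root, so 0.1 rad is 5.5 mm at the pad
- pad_b: black rubber pressing pad, 22 x 22 x 4 mm, at mid-span on mixer_b's tongue (112 mm long, 24 mm wide, from its root block at the rear to the front). Origin: centre of the pad's underside; at rest its top is 4 mm higher (111 mm above the bench); in the mixer's frame it lies at x = +25, y = 0 mm
- knob_b (a joint): speed knob of mixer_b (rad): 0 = off, at the anticlockwise end stop; grows clockwise as seen looking onto the panel; turns easily (0.04 N m) and stays where left
- knob_b_grip (a point): grip point of mixer_b's speed knob, on its axis, 37 mm out from the panel, 7 mm below the knob's top; z = the axis, square to the panel (leaning 25 deg to the mixer's front). A 44 mm disc with a bar grip 14 mm thick, 42 mm long, 32 mm tall; x of this frame runs along the bar, away from the mark. At 0 the bar points up and down the slope
- mark_b (a point): white pointer mark on top of mixer_b's knob bar, on one arm of the bar, 18 mm from the axis; at off it points down the slope, to the mixer's front
- bottle_1: clear glass reagent bottle, 58 mm across, 190 mm tall; loose, upright, standing by; origin at the centre of its underside
- bottle_2: amber glass reagent bottle, 58 mm across, 190 mm tall; loose, upright, standing by; origin at the centre of its underside
- beaker: glass beaker, 58 mm across, 80 mm tall; loose, upright, standing by; origin at the centre of its underside
- jar: glass jar with white lid, 56 mm across, 80 mm tall; loose, upright, standing by; origin at the centre of its underside

How it is judged:
By the outcome, as a careful person would: the job done as asked, in the order asked, and still so for the second after the job is handed in, with the robot touching nothing.
It also fails if it takes over 72 s, if anything falls off the work surface, if the arm or the gripper's body presses on something with over 40 N, if the wrist force passes 120 N, or if a joint passes its speed limit or range.

ROBOT

A 6-joint arm with a two-finger parallel gripper is mounted at the origin on the work surface. World frame = base frame: x ahead of the robot, y to its left, z up, the work surface at z = 0. Lengths are in m, angles in rad, forces in N, time in s.
With the tool pointing down it reaches from about 0.35 to 0.775 m from the base axis. Payload 5.5 kg.
Tool frame: the origin (TCP) lies midway between the tips of the shut fingers; the grasp point (between the pads) lies 19 mm behind it; z points along the fingers, y is the line along which they close (so a half turn about z gives the same grasp; the last joint's range is limited). The gripper opens to 85 mm and grips with 20 to 120 N. Pads are 22 mm wide; open, the fingers measure 114 mm over their backs; the gripper's body (76 mm by 85 mm) begins 54 mm behind the grasp point. The pads swing forward as they close: fully open they stand 13 mm farther back than shut.
Start: joints at [-1.241, 0.313, 0.046, 1.304, 0, 1.431], TCP at [0.26, -0.513, 0.231] pointing down, gripper open.
Joint ranges: [-2.76, 2.76], [-0.86, 1.69], [-1.03, 1.26], [-2.2, 2.34], [-1.47, 1.5], [-3.14, 3.14]. Speed limits (rad/s): [2.57, 2.57, 3.14, 3.14, 3.14, 3.14].

INTERFACE

Orientations are given as a unit quaternion [w, x, y, z].
In Python, from workcell import telemetry, imaging, env gives the robot as it stands. The module is installed in compiled form; this text tells all that it offers.
- The arm moves only by the tool step_arm, never from a script. Its argument "moves" is a list of rows, each a list of 3 entries, a list of its own where there are three numbers: the shift along the tool's x, y, z in mm, then the turn, a rotation vector about the tool's x, y, z in rad, then the finger opening in mm, from 0 to 85.4. A call has 1 to 8 rows; each row is the pose to reach, as a shift and turn from the pose commanded when the call began, along the tool's axes at that moment; what a row does not reach only later rows make up. A row lasts 1/12 s, in which the tool goes at most 41.7 mm and 7.16 degrees, less where a joint would pass 70% of its speed; a pose out of reach is approached as far as the arm can. A call with a gripper value outside its range is refused whole. The fingers move at their own pace and stop on an object; "grip_force" is the grip in N (left out, the last holds). Time passes only in rows, so rows that repeat a pose let the fingers close. It gives the time, the measured TCP pose, the force, the opening and the grip force at its end, in the units of the state.
- telemetry.get_state(): the state, without advancing time (a new reading comes with each control period).
- imaging.read_camera(name): name is "scene" or "top"; returns the picture (420x560x3 uint8, red, green, blue); there is no depth.
- imaging.camera_params(name): a dict with "camera_matrix" (3x3 intrinsics, pixels), "pose" (4x4, takes a point from camera to world coordinates). Camera axes: x right, y up, looking along -z (the intrinsics and any distortion apply to the point x, -y, -z); pixel columns grow to the right and rows downward; lengths in m; the calibration is good to about 2 mm. A picture is of the moment at which its call begins. camera_params takes no time and is no camera call.
- env.hand_in(): hands the job in; it is judged then, once.
The state is a dict: "clock": time; "joint_pos": joint angles; "qvel": joint speeds; "tau": joint torques, N m; "tcp_pos": TCP position; "orientation": TCP orientation; "wrist_force": force on the tool from outside, world axes, zero at the start; "ft_torque": the same for the moment, N m; "finger_gap": finger opening in m; "grip_force": force on a finger pad.
Only numpy, scipy, OpenCV 4.12 (cv2) and the standard library are available. Lean on these libraries where they do the work, as an engineer would, in place of code of your own. Each camera call takes 0.05 s, during which the arm holds its last target. There are 200 camera calls.

## Working session

There is one attempt and no reset: what is moved stays moved. The work goes in short steps, Python scripts to look and compute and a tool call to move; the robot and the scene stay as the last step left them, time stands still between calls to the robot, and variables do not carry over. Pictures are saved under pics/ and viewed, at most 10 in all, crops included, and the job is handed in when it is done.

Besides the shell and the picture viewer there is one more tool, called after "Call:" as name([rows], argument=value, ...), one row to a line, values as JSON. step_arm: Moves the arm, as the interface text tells. Its arguments: {"type":"object","properties":{"moves":{"type":"array"},"grip_force":{"type":"number"}},"required":["moves"]}

```bash
mkdir -p pics; python3 - <<'E'
from workcell import telemetry, imaging
import cv2, numpy as np
np.set_printoptions(precision=4,suppress=True)
for n in("scene","top"):
    im=imaging.read_camera(n); cv2.imwrite(f"pics/{n}0.png",cv2.resize(im[:,:,::-1],(800,600),interpolation=cv2.INTER_CUBIC))
    np.save(f"{n}0.npy",im)
    p=imaging.camera_params(n); print(n,p)
s=telemetry.get_state(); print(s)
E
```

```text
scene {'camera_matrix': array([[402.0664,   0.    , 286.1699],
       [  0.    , 402.0664, 210.4302],
       [  0.    ,   0.    ,   1.    ]]), 'pose': array([[-0.6352, -0.4581,  0.6219,  1.206 ],
       [ 0.772 , -0.3528,  0.5287,  0.5083],
       [-0.0228,  0.8159,  0.5778,  0.701 ],
       [ 0.    ,  0.    ,  0.    ,  1.    ]])}
top {'camera_matrix': array([[423.6963,   0.    , 278.0903],
       [  0.    , 423.6963, 201.4621],
       [  0.    ,   0.    ,   1.    ]]), 'pose': array([[-0.0172,  0.9935, -0.1123,  0.4456],
       [-0.9999, -0.0169,  0.0039, -0.0109],
       [ 0.002 ,  0.1124,  0.9937,  1.2154],
       [ 0.    ,  0.    ,  0.    ,  1.    ]])}
{'clock': 0.1, 'joint_pos': array([-1.2406,  0.3139,  0.0451,  1.3036,  0.    ,  1.4312]), 'qvel': array([ 0.0019, -0.0015,  0.0008,  0.0003,  0.001 , -0.0003]), 'tau': array([  0.0014, -48.1728,  29.9242,   0.0129,  -0.0002,  -0.    ]), 'tcp_pos': array([ 0.2601, -0.5123,  0.2305]), 'orientation': array([-0.0008,  0.9725,  0.2327, -0.0001]), 'wrist_force': array([-0.2439, -0.3331,  0.3245]), 'ft_torque': array([-0.0065,  0.0173, -0.0167]), 'grip_force': 0.0, 'finger_gap': 0.08537422006288493}
```

View pics/scene0.png

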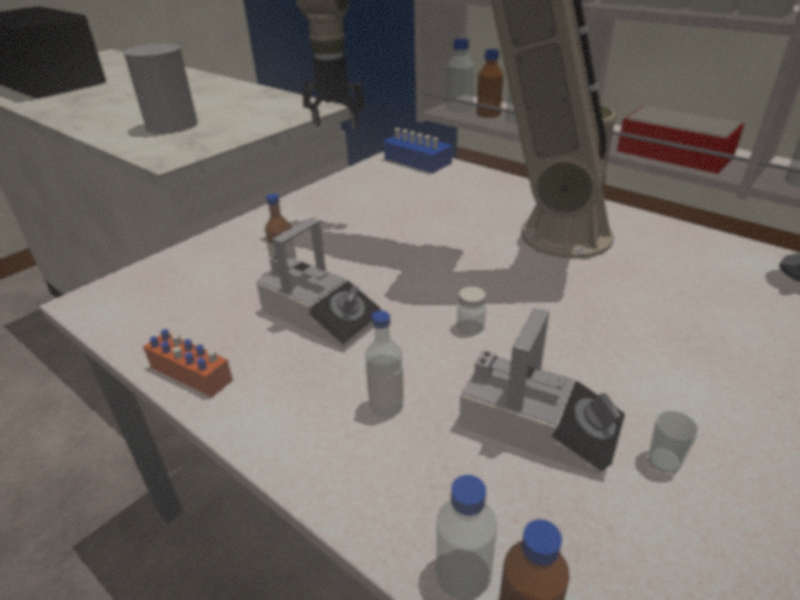

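View pics/top0.png

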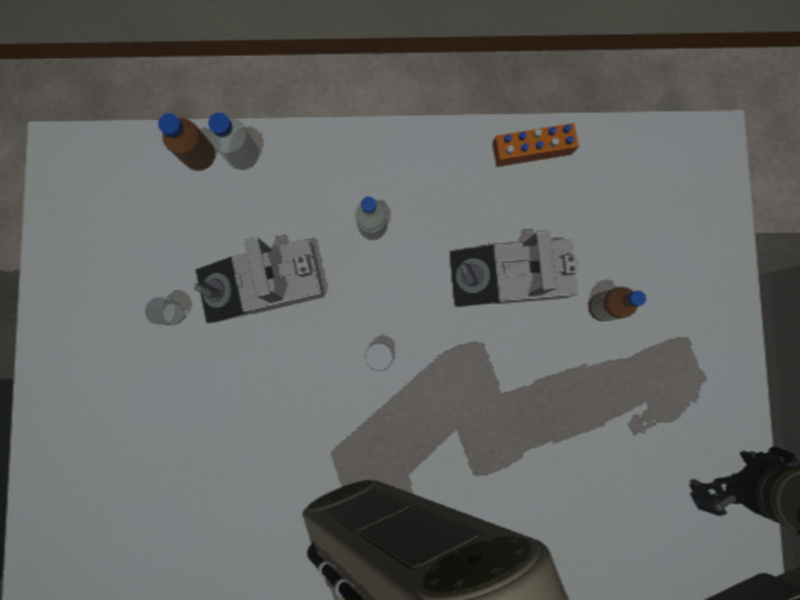

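The scene view shows both mixers, fronts facing +y. In the top view the left one is around (258,280) with its beaker at (165,312), and the right one is around (515,270). I'll enlarge crops next.

```bash
python3 - <<'E'
import cv2, numpy as np
t=np.load("top0.npy")[:,:,::-1]; s=np.load("scene0.npy")[:,:,::-1]
t=cv2.convertScaleAbs(t,alpha=1.7)
def c(im,x,y,w,h,k): return cv2.resize(im[y:y+h,x:x+w],None,fx=k,fy=k,interpolation=cv2.INTER_CUBIC)
# top: left crop x 130..230, y 155..230 ; right x 308..408
cv2.imwrite("pics/c1.png",np.vstack([c(t,130,155,100,75,4),c(t,308,155,100,75,4)]).repeat(1,0))
cv2.imwrite("pics/c1.png",np.hstack([c(t,130,160,100,70,4),c(t,308,160,100,70,4)]))
cv2.imwrite("pics/c2.png",np.hstack([c(s,315,210,130,125,3),c(s,170,145,130,125,3)]))
E
```

```text
(no output)
```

View pics/c1.png

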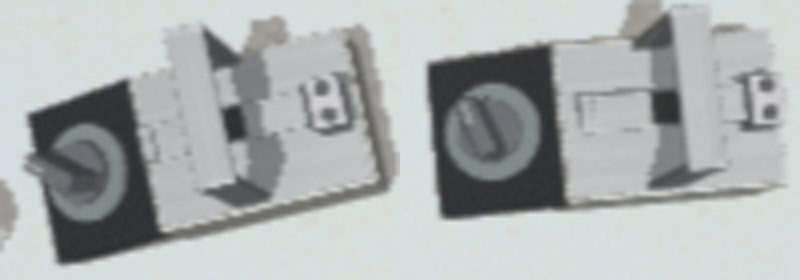

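View pics/c2.png

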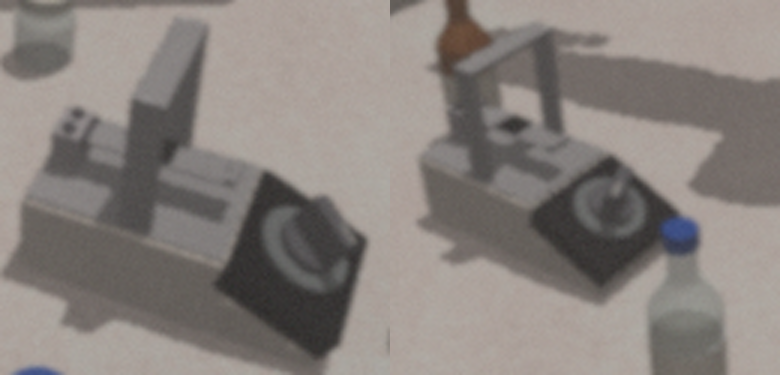

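```bash
cat > h.py <<'E'
import numpy as np, cv2
from scipy.optimize import least_squares
from scipy.spatial.transform import Rotation as R
np.set_printoptions(precision=4,suppress=True)
K={'scene':np.array([[402.0664,0,286.1699],[0,402.0664,210.4302],[0,0,1]]),'top':np.array([[423.6963,0,278.0903],[0,423.6963,201.4621],[0,0,1]])}
from workcell import imaging, telemetry
P={n:imaging.camera_params(n)['pose'] for n in K}
def proj(n,X):
    c=(np.atleast_2d(X)-P[n][:3,3])@P[n][:3,:3]; c=c*[1,-1,-1]
    q=c@K[n].T; return q[:,:2]/q[:,2:]
def w(m,X): # mixer pose m=(x,y,yaw), X mm
    return R.from_euler('z',m[2]).apply(np.atleast_2d(X)/1e3)+[m[0],m[1],0]
n25=np.radians(25); AX=np.array([-np.sin(n25),0,np.cos(n25)]); DN=np.array([-np.cos(n25),0,-np.sin(n25)])
E
cat > fit.py <<'E'
from h import *
zf=75-83*np.tan(n25)
M=[(-125,55,zf),(-42,55,75),(110,55,75),(110,-55,75),(-42,-55,75),(-125,-55,zf),(13,51,192),(37,51,192),(37,-51,192),(13,-51,192)]
tl=[(28,115),(128,80),(360,28),(383,185),(160,235),(60,263),(163,30),(203,24),(242,178),(205,187)]
tr=[(428,63),(552,43),(768,30),(785,185),(567,205),(443,218),(670,12),(708,5),(725,163),(690,172)]
sl=[(322,358),(217,285),(22,205),None,(265,172),(366,240),(170,107),(135,98),(178,18),(208,25)]
sr=[(602,287),(532,212),(422,157),None,(612,153),(680,212),(475,77),(457,68),(540,22),(558,30)]
knobT=[(88,173),(492,132)]; 
for i,(t,s) in enumerate([(tl,sl),(tr,sr)]):
    T=[(130+u/4,160+v/4) if i==0 else (308+(u-400)/4,160+v/4) for u,v in t]
    S=[None if p is None else ((315+p[0]/3,210+p[1]/3) if i==0 else (170+(p[0]-390)/3,145+p[1]/3)) for p in s]
    def f(m,full=False):
        a=proj('top',w(m,M))-T; ok=[k for k in range(10) if S[k]]
        b=proj('scene',w(m,[M[k] for k in ok]))-[S[k] for k in ok]
        return (a,b) if full else np.r_[a.ravel(),b.ravel()]
    r=least_squares(f,[.45,.25-.35*i,-1.6],loss='soft_l1'); a,b=f(r.x,1)
    print(i,r.x,'\n',a.T,'\n',b.T)
    np.save(f"m{i}.npy",r.x)
    # overlay
    out=[]
    for n,(x,y,ww,h) in (('top',(130,155,100,75) if i==0 else (308,155,100,75)),('scene',(315,210,130,125) if i==0 else (170,145,130,125))):
        k=4 if n=='top' else 3.2
        im=np.load(n+"0.npy")[:,:,::-1].copy(); 
        if n=='top': im=cv2.convertScaleAbs(im,alpha=1.5)
        im=cv2.resize(im[y:y+h,x:x+ww],(400,int(h*400/ww)),interpolation=cv2.INTER_CUBIC); k=400/ww
        def pl(X,c,cl=True):
            q=(proj(n,w(r.x,X))-[x,y]+.5)*k; cv2.polylines(im,[np.round(q).astype(int)],cl,c,1)
        pl([M[j] for j in (0,1,2,3,4,5)],(0,255,0)); pl(M[6:],(0,255,255))
        c0=np.array([-83.5,0,75-41.5*np.tan(n25)]); 
        th=np.linspace(0,6.28,40); 
        pl([c0+AX*12+22*(np.cos(u)*DN+np.sin(u)*np.array([0,1,0])) for u in th],(255,0,0))
        pl([(14,11,111),(36,11,111),(36,-11,111),(14,-11,111)],(0,0,255))
        # knob angle rays
        for d in range(0,360,30):
            u=np.cos(np.radians(d))*DN+np.sin(np.radians(d))*np.array([0,1,0])
            pl([c0+AX*44+u*18,c0+AX*44+u*21],(255,0,255) if d else (0,0,255))
        out.append(im)
    h=max(o.shape[0] for o in out); out=[cv2.copyMakeBorder(o,0,h-o.shape[0],0,0,0) for o in out]
    cv2.imwrite(f"pics/o{i}.png",np.hstack(out)[:600])
g=lambda u,v,z,n='top':None
def ray(n,u,v,z):
    d=P[n][:3,:3]@(np.linalg.inv(K[n])@[u,v,1]*[1,-1,-1]); o=P[n][:3,3]; return o+d*(z-o[2])/d[2]
k=.7
for nm,u,v,z in (('bottle1cap',369,205,.19),('amber cap',637,299,.19),('jar',378,357,.08),('beaker top',158,310,.08),('bk',173,310,0)): print(nm,ray('top',u*k,v*k,z))
E
python3 fit.py
```

```text
0 [ 0.5979  0.2476 -1.3619] 
 [[-0.4362 -0.1531 -3.5524 -0.8314 -0.2249 -1.009   0.5273  0.1267 -1.2532
  -1.7013]
 [-1.4782 -1.5515 -0.8449 -1.0886 -1.0253 -0.319  -0.3769 -1.0325  0.7671
   0.7215]] 
 [[ 5.245   2.1019 -1.3524 -0.3083  0.9374 -2.0981 -2.2819 -0.7337  0.2715]
 [-4.1673 -6.813  -3.3756 -2.4334 -0.8808 -0.0717 -0.5508 -1.4081 -0.8626]]
1 [ 0.6035 -0.2456 -1.5162] 
 [[-1.1312 -0.6384  0.6921  0.6715 -0.7481 -1.6845 -0.1045  0.1099  0.0527
  -1.0184]
 [-0.5129 -0.1141 -0.7686  0.389  -0.6114 -0.4847 -1.1264 -0.0604  1.5696
   0.0207]] 
 [[ 1.4477  0.2868 -1.2619  0.6554  1.3809 -0.4391 -0.8303 -1.1822 -0.8811]
 [-4.6224 -1.9661 -1.1857 -0.8359  0.124  -1.423  -0.9598 -0.5097 -0.9509]]
bottle1cap [0.7066 0.0315 0.19  ]
amber cap [ 0.5354 -0.4228  0.19  ]
jar [0.4448 0.0227 0.08  ]
beaker top [0.5396 0.4347 0.08  ]
bk [0.5457 0.436  0.    ]
```

View pics/o0.png

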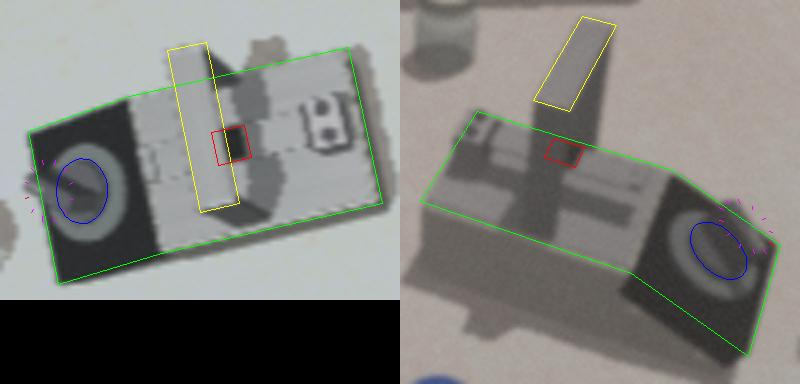

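View pics/o1.png

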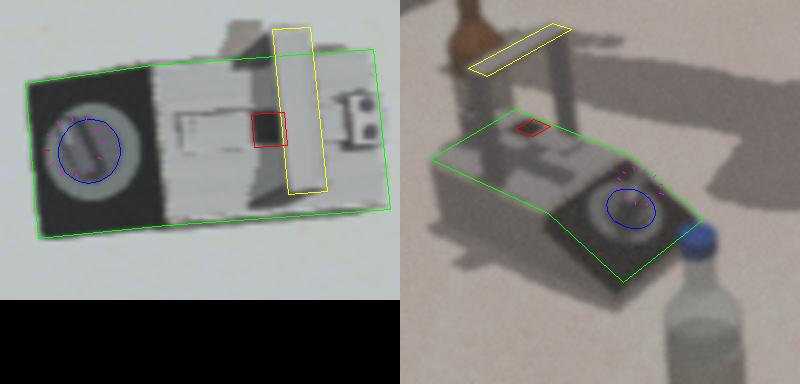

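The overlays show that the mixers are located well. The far and top edges coincide, and the near panel points were the black slab's side edge. I'll refit without those bad clicks and plan the first move.

```bash
sed -i 's/(28,115),(128,80),(360,28)/(28,115),(128,80),(348,33)/; s/sl=\[(322,358),(217,285)/sl=[None,None/; s/sr=\[(602,287),(532,212)/sr=[None,None/' fit.py; python3 fit.py | grep -E '^[01] '
cat > plan.py <<'E'
from h import *
def press(i,th,c,up):  # TCP pose for corner contact at mixer x=c, tip 'up' mm above rest pad top
    m=np.load(f"m{i}.npy"); Rm=R.from_euler('z',m[2]).as_matrix(); t=np.radians(th)
    z=Rm@[np.sin(t),0,-np.cos(t)]; y=Rm@[0,1,0]; x=np.cross(y,z)
    tcp=w(m,[c+11*np.cos(t),0,111+11*np.sin(t)+up])[0]
    return tcp,np.column_stack([x,y,z])
def rel(p,Rt,s=None):
    s=s or telemetry.get_state(); q=s['orientation']; R0=R.from_quat(q[[1,2,3,0]]).as_matrix()
    print('shift',np.round(R0.T@(p-s['tcp_pos'])*1e3,1),'turn',np.round(R.from_matrix(R0.T@Rt).as_rotvec(),4))
E
python3 - <<'E'
from plan import *
p,Rt=press(0,45,22,8); a=p-.15*Rt[:,2]; print(p,a,Rt)
s=telemetry.get_state(); R0=R.from_quat(s['orientation'][[1,2,3,0]]).as_matrix()
rel(np.array([.42,-.35,.45]),R0)
rel(np.array([.55,.1,.48]),R0)
rel(a,Rt)
E
```

```text
0 [ 0.5968  0.2479 -1.3473] 
1 [ 0.6031 -0.2456 -1.5103] 
[0.6034 0.2189 0.1268] [0.5799 0.3223 0.2328] [[-0.1567  0.9751  0.1567]
 [ 0.6895  0.2217 -0.6895]
 [-0.7071  0.     -0.7071]]
shift [ 216.   -72.7 -219.3] turn [0. 0. 0.]
shift [ 535.7 -415.1 -248.7] turn [0. 0. 0.]
shift [ 662.9 -599.4   -1.2] turn [-0.5196 -0.6662 -1.2513]
```

Call:
step_arm([
  [[60,-20,-150],[0,0,0],0],
  [[60,-20,-150],[0,0,0],0],
  [[60,-20,-150],[0,0,0],0],
  [[60,-20,-150],[0,0,0],0],
  [[216,-73,-219],[0,0,0],0],
  [[216,-73,-219],[0,0,0],0],
  [[216,-73,-219],[0,0,0],0],
  [[216,-73,-219],[0,0,0],0],
], grip_force=30)

```text
clock: 0.77
tcp_pos: [0.4129, -0.3564, 0.4463]
orientation: [-0.0, 0.973, 0.232, -0.0]
wrist_force: [0.5, -0.5, 0.5]
finger_gap: -0.0003
grip_force: 0.0
```

```bash
python3 - <<'E'
from plan import *
s=telemetry.get_state(); print(s['clock'],s['tcp_pos'],s['joint_pos'],s['finger_gap'])
p,Rt=press(0,45,22,8); a=p-.15*Rt[:,2]
R0=R.from_quat(s['orientation'][[1,2,3,0]]).as_matrix()
rel(np.array([.5,0,.47]),R0)
rel(a+[0,0,.12],Rt)
rel(a,Rt)
E
```

```text
0.7667 [ 0.4129 -0.3564  0.4463] [-0.8593  0.311   0.5741  1.834   0.      1.8133] -0.000266436568652436
shift [ 238.8 -278.6  -23.6] turn [0. 0. 0.]
shift [ 455.7 -529.9   93.5] turn [-0.5189 -0.6648 -1.2524]
shift [ 455.7 -529.9  213.5] turn [-0.5189 -0.6648 -1.2524]
```

Call:
step_arm([
  [[239,-279,-24],[-0.2,-0.25,-0.5],0],
  [[239,-279,-24],[-0.2,-0.25,-0.5],0],
  [[239,-279,-24],[-0.2,-0.25,-0.5],0],
  [[239,-279,-24],[-0.2,-0.25,-0.5],0],
  [[239,-279,-24],[-0.2,-0.25,-0.5],0],
  [[239,-279,-24],[-0.2,-0.25,-0.5],0],
  [[239,-279,-24],[-0.2,-0.25,-0.5],0],
  [[239,-279,-24],[-0.2,-0.25,-0.5],0],
])

```text
clock: 1.43
tcp_pos: [0.4904, -0.032, 0.4675]
orientation: [0.125, 0.872, 0.463, -0.097]
wrist_force: [1.5, -0.2, 0.6]
finger_gap: 0.0003
grip_force: 0.0
```

```bash
cat > st.py <<'E'
from plan import *
import sys
i,up,back=int(sys.argv[1]),float(sys.argv[2]),float(sys.argv[3])
s=telemetry.get_state(); print(s['clock'],s['tcp_pos'],s['joint_pos'],s['wrist_force'])
th=float(sys.argv[4]) if len(sys.argv)>4 else 45
p,Rt=press(i,th,22,up); a=p-back/1e3*Rt[:,2]
rel(a+[0,0,.12],Rt); rel(a,Rt); rel(p,Rt)
E
python3 st.py 0 8 150
```

```text
1.4333 [ 0.4904 -0.032   0.4675] [-0.0392  0.249   0.5049  1.8704 -0.3141  2.1344] [ 1.512  -0.2145  0.6284]
shift [ 359.5 -132.    -4.6] turn [-0.3078 -0.4159 -0.7544]
shift [ 393.6 -147.3  109.4] turn [-0.3078 -0.4159 -0.7544]
shift [355.8 -85.4 240.7] turn [-0.3078 -0.4159 -0.7544]
```

Call:
step_arm([
  [[350,-120,-5],[-0.308,-0.416,-0.754],0],
  [[350,-120,-5],[-0.308,-0.416,-0.754],0],
  [[350,-120,-5],[-0.308,-0.416,-0.754],0],
  [[350,-120,-5],[-0.308,-0.416,-0.754],0],
  [[350,-120,-5],[-0.308,-0.416,-0.754],0],
  [[350,-120,-5],[-0.308,-0.416,-0.754],0],
  [[350,-120,-5],[-0.308,-0.416,-0.754],0],
  [[350,-120,-5],[-0.308,-0.416,-0.754],0],
])

```text
clock: 2.1
tcp_pos: [0.5747, 0.2753, 0.3659]
orientation: [0.3, 0.573, 0.724, -0.241]
wrist_force: [1.6, 0.1, 0.3]
finger_gap: 0.0002
grip_force: 0.0
```

Call:
step_arm([
  [[0,0,0],[0,0,0],0],
  [[0,0,0],[0,0,0],0],
])

```text
clock: 2.27
tcp_pos: [0.5764, 0.2755, 0.3604]
orientation: [0.298, 0.573, 0.723, -0.243]
wrist_force: [0.1, -0.2, 0.7]
finger_gap: -0.0002
grip_force: 0.0
```

```bash
python3 st.py 0 8 120
```

```text
2.2667 [0.5764 0.2755 0.3604] [ 0.6274  0.782   0.8942  2.0663 -0.7085  2.1113] [ 0.1483 -0.2351  0.6842]
shift [37.  14.1  3.4] turn [-0.0055  0.004   0.0088]
shift [122.2  15.4  87.9] turn [-0.0055  0.004   0.0088]
shift [122.7  16.  207.9] turn [-0.0055  0.004   0.0088]
```

Call:
step_arm([
  [[60,15,0],[-0.005,0.004,0.009],0],
  [[60,15,0],[-0.005,0.004,0.009],0],
  [[122,15,30],[-0.005,0.004,0.009],0],
  [[122,15,60],[-0.005,0.004,0.009],0],
  [[122,15,88],[-0.005,0.004,0.009],0],
  [[122,15,88],[-0.005,0.004,0.009],0],
  [[122,15,88],[-0.005,0.004,0.009],0],
  [[122,15,88],[-0.005,0.004,0.009],0],
])

```text
clock: 2.93
tcp_pos: [0.586, 0.2978, 0.2238]
orientation: [0.301, 0.581, 0.719, -0.233]
wrist_force: [0.3, -0.1, 1.1]
finger_gap: -0.0002
grip_force: 0.0
```

```bash
python3 st.py 0 8 120; python3 - <<'E'
from h import *
t=imaging.read_camera('scene')[:,:,::-1]
cv2.imwrite('pics/s1.png',cv2.resize(t[100:350,250:510],None,fx=2.3,fy=2.3,interpolation=cv2.INTER_CUBIC))
E
```

```text
2.9333 [0.586  0.2978 0.2238] [ 0.6437  0.7976  0.5962  1.7458 -0.7005  2.142 ] [ 0.2592 -0.0653  1.0931]
shift [-72.9   1.  -79.5] turn [ 0.0064 -0.0056 -0.0148]
shift [11.4 -0.8  5.8] turn [ 0.0064 -0.0056 -0.0148]
shift [ 10.8  -1.5 125.8] turn [ 0.0064 -0.0056 -0.0148]
```

View pics/s1.png

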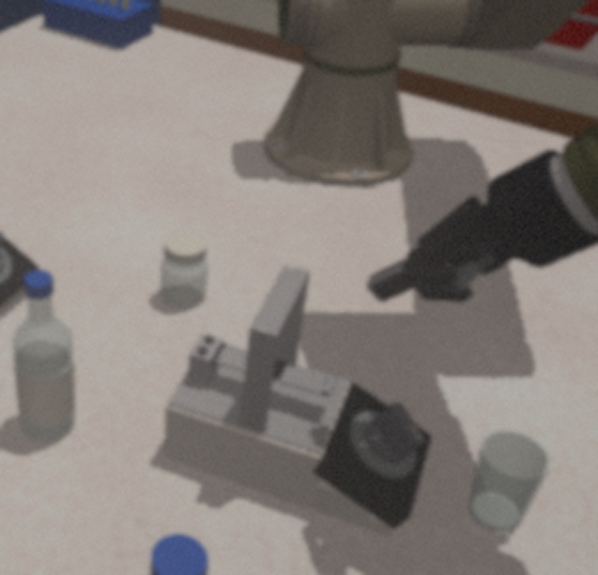

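The gripper is tilted 45° in front of the left mixer's handle with a clear path. I'll move in along the tool axis.

Call:
step_arm([
  [[11,-1,30],[0.006,-0.006,-0.015],0],
  [[11,-1,60],[0.006,-0.006,-0.015],0],
  [[11,-1,85],[0.006,-0.006,-0.015],0],
  [[11,-1,100],[0.006,-0.006,-0.015],0],
  [[11,-1,100],[0.006,-0.006,-0.015],0],
  [[11,-1,100],[0.006,-0.006,-0.015],0],
  [[11,-1,100],[0.006,-0.006,-0.015],0],
])

```text
clock: 3.57
tcp_pos: [0.6002, 0.2393, 0.1439]
orientation: [0.3, 0.575, 0.723, -0.238]
wrist_force: [-0.3, -0.3, 0.3]
finger_gap: -0.0001
grip_force: 0.0
```

```bash
python3 st.py 0 8 120
```

```text
3.5667 [0.6002 0.2393 0.1439] [ 0.5665  0.7544  0.3206  1.459  -0.73    2.0351] [-0.3495 -0.3411  0.2584]
shift [ -87.4   -1.1 -178.2] turn [0.0022 0.0003 0.0017]
shift [ -2.5  -1.2 -93.3] turn [0.0022 0.0003 0.0017]
shift [-2.5 -1.4 26.7] turn [0.0022 0.0003 0.0017]
```

Call:
step_arm([
  [[-2,-1,14],[0.002,0,0.002],0],
  [[-2,-1,22],[0.002,0,0.002],0],
  [[-2,-1,26],[0.002,0,0.002],0],
  [[-2,-1,26],[0.002,0,0.002],0],
  [[-2,-1,26],[0.002,0,0.002],0],
  [[-2,-1,26],[0.002,0,0.002],0],
])

```text
clock: 4.07
tcp_pos: [0.6023, 0.2187, 0.1245]
orientation: [0.299, 0.576, 0.722, -0.241]
wrist_force: [-0.0, -0.6, 0.3]
finger_gap: 0.0002
grip_force: 0.0
```

```bash
python3 st.py 0 0 0
```

```text
4.0667 [0.6023 0.2187 0.1245] [ 0.5397  0.7438  0.2519  1.3849 -0.7374  2.0043] [-0.0219 -0.6452  0.2877]
shift [-81.    0.7 -80.6] turn [-0.0029  0.0018  0.0028]
shift [4.  1.2 4.1] turn [-0.0029  0.0018  0.0028]
shift [4.  1.2 4.1] turn [-0.0029  0.0018  0.0028]
```

Call:
step_arm([
  [[1,0.5,1],[0,0,0],0],
  [[2,1,2],[0,0,0],0],
  [[3,1,3],[0,0,0],0],
  [[3,1,3],[0,0,0],0],
])

```text
clock: 4.4
tcp_pos: [0.6029, 0.2184, 0.1194]
orientation: [0.298, 0.575, 0.722, -0.241]
wrist_force: [1.1, 0.9, 1.1]
finger_gap: -0.0002
grip_force: 0.0
```

Call:
step_arm([
  [[0.7,0,0.7],[0,0,0],0],
  [[0.7,0,0.7],[0,0,0],0],
  [[0.7,0,0.7],[0,0,0],0],
])

```text
clock: 4.65
tcp_pos: [0.603, 0.2183, 0.1188]
orientation: [0.298, 0.576, 0.722, -0.241]
wrist_force: [-0.2, -1.1, -0.4]
finger_gap: -0.0001
grip_force: 0.0
```

Call:
step_arm([
  [[0.7,0,0.7],[0,0,0],0],
  [[0.7,0,0.7],[0,0,0],0],
  [[0.7,0,0.7],[0,0,0],0],
])

```text
clock: 4.9
tcp_pos: [0.603, 0.2183, 0.1179]
orientation: [0.298, 0.576, 0.722, -0.241]
wrist_force: [-0.0, -0.9, 0.8]
finger_gap: 0.0001
grip_force: 0.0
```

Call:
step_arm([
  [[0.7,0,0.7],[0,0,0],0],
  [[0.7,0,0.7],[0,0,0],0],
  [[0.7,0,0.7],[0,0,0],0],
])

```text
clock: 5.15
tcp_pos: [0.6032, 0.2184, 0.1171]
orientation: [0.299, 0.576, 0.722, -0.241]
wrist_force: [0.8, 0.1, 2.2]
finger_gap: 0.0001
grip_force: 0.4
```

Call:
step_arm([
  [[0.7,0,0.7],[0,0,0],0],
  [[0.7,0,0.7],[0,0,0],0],
  [[0.7,0,0.7],[0,0,0],0],
])

```text
clock: 5.4
tcp_pos: [0.6032, 0.2184, 0.1163]
orientation: [0.299, 0.576, 0.722, -0.241]
wrist_force: [-0.6, 0.1, 2.8]
finger_gap: -0.0002
grip_force: 1.3
```

Call:
step_arm([
  [[0.7,0,0.7],[0,0,0],0],
  [[0.7,0,0.7],[0,0,0],0],
  [[0.7,0,0.7],[0,0,0],0],
])

```text
clock: 5.65
tcp_pos: [0.6032, 0.2185, 0.1153]
orientation: [0.299, 0.576, 0.722, -0.241]
wrist_force: [-1.7, 1.9, 4.6]
finger_gap: 0.0002
grip_force: 2.4
```

Call:
step_arm([
  [[0.7,0,0.7],[0,0,0],0],
  [[0.7,0,0.7],[0,0,0],0],
  [[0.7,0,0.7],[0,0,0],0],
])

```text
clock: 5.9
tcp_pos: [0.6032, 0.2185, 0.1146]
orientation: [0.299, 0.575, 0.722, -0.241]
wrist_force: [-1.4, 1.8, 6.2]
finger_gap: -0.0002
grip_force: 3.2
```

Call:
step_arm([
  [[0,0,0],[0,0,0],0],
  [[0,0,0],[0,0,0],0],
  [[0,0,0],[0,0,0],0],
])

```text
clock: 6.15
tcp_pos: [0.6032, 0.2185, 0.1146]
orientation: [0.299, 0.576, 0.722, -0.241]
wrist_force: [-0.9, 1.7, 7.0]
finger_gap: 0.0003
grip_force: 3.2
```

```bash
python3 - <<'E'
from h import *
f=[]
for k in range(6): imaging.read_camera('top'); s=telemetry.get_state(); f.append(s['wrist_force']); 
print(np.mean(f,0),np.std(f,0),s['tcp_pos'],s['clock'])
np.save('topA.npy',imaging.read_camera('top')); np.save('sceneA.npy',imaging.read_camera('scene'))
E
```

```text
[-1.6087  1.6947  6.3108] [0.3097 0.2784 0.4018] [0.6032 0.2185 0.1146] 6.45
```

Call:
step_arm([
  [[0.6,0,0.6],[0,0,0],0],
  [[0.6,0,0.6],[0,0,0],0],
  [[0.6,0,0.6],[0,0,0],0],
  [[0.6,0,0.6],[0,0,0],0],
])

```text
clock: 6.88
tcp_pos: [0.6032, 0.2185, 0.1141]
orientation: [0.299, 0.575, 0.722, -0.241]
wrist_force: [-2.3, 2.7, 6.7]
finger_gap: 0.0001
grip_force: 3.8
```

```bash
python3 - <<'E'
from h import *
f=[]
for k in range(5): imaging.read_camera('top'); s=telemetry.get_state(); f.append(s['wrist_force']); 
print(np.mean(f,0),np.std(f,0),s['tcp_pos'],s['clock'])
E
```

```text
[-2.0955  1.7754  7.5546] [0.0632 0.5418 0.6197] [0.6032 0.2185 0.114 ] 7.1333
```

Call:
step_arm([
  [[0.2,0,0.2],[0,0,0],0],
  [[0.2,0,0.2],[0,0,0],0],
  [[0.2,0,0.2],[0,0,0],0],
  [[0.2,0,0.2],[0,0,0],0],
  [[0.2,0,0.2],[0,0,0],0],
  [[0.2,0,0.2],[0,0,0],0],
  [[0.2,0,0.2],[0,0,0],0],
  [[0.2,0,0.2],[0,0,0],0],
])

```text
clock: 7.8
tcp_pos: [0.6032, 0.2185, 0.1139]
orientation: [0.299, 0.575, 0.722, -0.241]
wrist_force: [-2.0, 2.2, 7.9]
finger_gap: -0.0001
grip_force: 4.0
```

Call:
step_arm([
  [[0,0,0],[0,0,0],0],
  [[0,0,0],[0,0,0],0],
  [[0,0,0],[0,0,0],0],
  [[0,0,0],[0,0,0],0],
  [[0,0,0],[0,0,0],0],
  [[0,0,0],[0,0,0],0],
])

```text
clock: 8.3
tcp_pos: [0.6032, 0.2185, 0.1139]
orientation: [0.299, 0.575, 0.722, -0.241]
wrist_force: [-2.7, 2.9, 8.1]
finger_gap: -0.0003
grip_force: 4.0
```

```bash
python3 st.py 0 30 160
```

```text
8.3 [0.6032 0.2185 0.1139] [ 0.539   0.7527  0.2412  1.3645 -0.7385  2.0035] [-2.6624  2.9295  8.11  ]
shift [-110.    -0.7 -269.5] turn [-0.0024  0.0025  0.0026]
shift [ -24.9   -0.2 -184.8] turn [-0.0024  0.0025  0.0026]
shift [-24.5   0.1 -24.8] turn [-0.0024  0.0025  0.0026]
```

Left mixer: about 8 N gives roughly 4 mm, so this spring is sound. I'll back out the way I came in.

Call:
step_arm([
  [[-4,0,-4],[0,0,0],0],
  [[-8,0,-8],[0,0,0],0],
  [[-8,0,-45],[0,0,0],0],
  [[-8,0,-85],[0,0,0],0],
  [[-10,0,-125],[0,0,0],0],
  [[-10,0,-165],[0,0,0],0],
  [[-10,0,-185],[0,0,0],0],
  [[-45,0,-195],[0,0,0],0],
])

```text
clock: 8.97
tcp_pos: [0.5778, 0.3278, 0.2768]
orientation: [0.297, 0.572, 0.725, -0.243]
wrist_force: [1.3, 0.7, -1.1]
finger_gap: 0.0001
grip_force: 0.0
```

```bash
python3 st.py 1 8 120
```

```text
8.9667 [0.5778 0.3278 0.2768] [ 0.6826  0.8768  0.8674  1.9857 -0.6859  2.1729] [ 1.3176  0.6749 -1.0564]
shift [-397.7  -96.9  323.7] turn [0.1106 0.0036 0.1276]
shift [-312.6  -95.5  408.3] turn [0.1106 0.0036 0.1276]
shift [-311.3 -108.6  527.6] turn [0.1106 0.0036 0.1276]
```

Call:
step_arm([
  [[-30,0,-30],[0,0,0],0],
  [[-65,0,-50],[0,0,0],0],
  [[-110,-10,-40],[0,0,0],0],
  [[-398,-97,324],[0.11,0.004,0.128],0],
  [[-398,-97,324],[0.11,0.004,0.128],0],
  [[-398,-97,324],[0.11,0.004,0.128],0],
  [[-398,-97,324],[0.11,0.004,0.128],0],
  [[-398,-97,324],[0.11,0.004,0.128],0],
])

```text
clock: 9.63
tcp_pos: [0.5891, 0.0698, 0.3617]
orientation: [0.279, 0.637, 0.67, -0.26]
wrist_force: [0.6, 0.2, -0.0]
finger_gap: -0.0005
grip_force: 0.0
```

```bash
python3 st.py 1 8 120
```

```text
9.6333 [0.5891 0.0698 0.3617] [ 0.3289  0.5247  0.4583  1.7624 -0.7482  1.9501] [ 0.576   0.1934 -0.0332]
shift [-163.5   -3.6  205.2] turn [ 0.0001 -0.0022 -0.0091]
shift [-78.9  -4.4 290.2] turn [ 0.0001 -0.0022 -0.0091]
shift [-79.1  -4.4 410.2] turn [ 0.0001 -0.0022 -0.0091]
```

Call:
step_arm([
  [[-163,-4,205],[0,-0.002,-0.009],0],
  [[-163,-4,205],[0,-0.002,-0.009],0],
  [[-163,-4,205],[0,-0.002,-0.009],0],
  [[-163,-4,205],[0,-0.002,-0.009],0],
  [[-163,-4,205],[0,-0.002,-0.009],0],
  [[-163,-4,205],[0,-0.002,-0.009],0],
  [[-163,-4,205],[0,-0.002,-0.009],0],
  [[-163,-4,205],[0,-0.002,-0.009],0],
])

```text
clock: 10.3
tcp_pos: [0.5982, -0.1916, 0.332]
orientation: [0.278, 0.635, 0.671, -0.262]
wrist_force: [0.7, 0.3, 0.5]
finger_gap: -0.0003
grip_force: 0.0
```

```bash
python3 st.py 1 8 120
```

```text
10.3 [ 0.5982 -0.1916  0.332 ] [-0.1024  0.2904  0.0419  1.1652 -0.7723  1.3494] [0.7225 0.3273 0.4955]
shift [ 0.9  1.6 -0.3] turn [-0.0025 -0.0005 -0.0044]
shift [85.7  1.4 84.6] turn [-0.0025 -0.0005 -0.0044]
shift [ 85.6   1.7 204.6] turn [-0.0025 -0.0005 -0.0044]
```

Call:
step_arm([
  [[28,1,28],[0,0,-0.004],0],
  [[56,1,56],[0,0,-0.004],0],
  [[85,1,85],[0,0,-0.004],0],
  [[85,1,120],[0,0,-0.004],0],
  [[85,1,160],[0,0,-0.004],0],
  [[85,1,185],[0,0,-0.004],0],
  [[85,1,195],[0,0,-0.004],0],
  [[85,1,195],[0,0,-0.004],0],
])

```text
clock: 10.97
tcp_pos: [0.6041, -0.2657, 0.1312]
orientation: [0.276, 0.632, 0.675, -0.263]
wrist_force: [-0.2, 0.6, -0.2]
finger_gap: 0.0001
grip_force: 0.0
```

Call:
step_arm([
  [[0,0,2],[0,0,0],0],
  [[0,0,2],[0,0,0],0],
])

```text
clock: 11.13
tcp_pos: [0.6068, -0.2661, 0.1338]
orientation: [0.279, 0.632, 0.674, -0.262]
wrist_force: [0.5, -0.0, -0.3]
finger_gap: -0.0001
grip_force: 0.0
```

```bash
python3 st.py 1 0 0
```

```text
11.1333 [ 0.6068 -0.2661  0.1338] [-0.2261  0.4098 -0.3084  0.5737 -0.744   1.1702] [ 0.4507 -0.0302 -0.2747]
shift [-80.7  -2.5 -67.8] turn [ 0.0029 -0.0003  0.0034]
shift [ 4.2 -2.5 17. ] turn [ 0.0029 -0.0003  0.0034]
shift [ 4.2 -2.5 17. ] turn [ 0.0029 -0.0003  0.0034]
```

Call:
step_arm([
  [[0,-2,8],[0.003,0,0.003],0],
  [[0,-2.5,11],[0.003,0,0.003],0],
  [[2,-2.5,14],[0.003,0,0.003],0],
  [[2,-2.5,14.5],[0.003,0,0.003],0],
  [[2,-2.5,14.5],[0.003,0,0.003],0],
  [[2,-2.5,14.5],[0.003,0,0.003],0],
])

```text
clock: 11.63
tcp_pos: [0.6041, -0.2758, 0.1216]
orientation: [0.278, 0.633, 0.673, -0.263]
wrist_force: [0.1, -0.8, -0.7]
finger_gap: -0.0002
grip_force: 0.0
```

```bash
python3 st.py 1 0 0
```

```text
11.6333 [ 0.6041 -0.2758  0.1216] [-0.2424  0.4208 -0.3274  0.5343 -0.7411  1.1554] [ 0.0613 -0.77   -0.6546]
shift [-82.6   0.7 -83.1] turn [-0.0012 -0.0002  0.0003]
shift [2.2 0.8 1.7] turn [-0.0012 -0.0002  0.0003]
shift [2.2 0.8 1.7] turn [-0.0012 -0.0002  0.0003]
```

Call:
step_arm([
  [[0.8,0.3,0.8],[0,0,0],0],
  [[1.6,0.6,1.6],[0,0,0],0],
  [[2.5,0.8,2.4],[0,0,0],0],
  [[2.5,0.8,2.4],[0,0,0],0],
])

```text
clock: 11.97
tcp_pos: [0.6048, -0.2757, 0.1177]
orientation: [0.278, 0.633, 0.673, -0.263]
wrist_force: [-0.9, -0.8, -0.6]
finger_gap: -0.0002
grip_force: 0.0
```

Call:
step_arm([
  [[0.7,0,0.7],[0,0,0],0],
  [[1.4,0,1.4],[0,0,0],0],
  [[1.4,0,1.4],[0,0,0],0],
  [[1.4,0,1.4],[0,0,0],0],
])

```text
clock: 12.3
tcp_pos: [0.605, -0.2758, 0.1161]
orientation: [0.278, 0.633, 0.673, -0.263]
wrist_force: [-0.7, 0.6, 0.2]
finger_gap: 0.0008
grip_force: 0.3
```

Call:
step_arm([
  [[0.7,0,0.7],[0,0,0],0],
  [[1.4,0,1.4],[0,0,0],0],
  [[1.4,0,1.4],[0,0,0],0],
  [[1.4,0,1.4],[0,0,0],0],
])

```text
clock: 12.63
tcp_pos: [0.6051, -0.2757, 0.1143]
orientation: [0.278, 0.633, 0.673, -0.263]
wrist_force: [-0.5, 0.9, 1.4]
finger_gap: -0.0003
grip_force: 1.1
```

Call:
step_arm([
  [[0.7,0,0.7],[0,0,0],0],
  [[1.4,0,1.4],[0,0,0],0],
  [[2.1,0,2.1],[0,0,0],0],
  [[2.1,0,2.1],[0,0,0],0],
])

```text
clock: 12.97
tcp_pos: [0.6051, -0.2757, 0.1113]
orientation: [0.278, 0.633, 0.673, -0.263]
wrist_force: [-0.1, 2.2, 4.4]
finger_gap: -0.0002
grip_force: 2.3
```

Call:
step_arm([
  [[0.7,0,0.7],[0,0,0],0],
  [[1.4,0,1.4],[0,0,0],0],
  [[1.4,0,1.4],[0,0,0],0],
  [[1.4,0,1.4],[0,0,0],0],
])

```text
clock: 13.3
tcp_pos: [0.6051, -0.2758, 0.1096]
orientation: [0.279, 0.633, 0.673, -0.263]
wrist_force: [-0.8, 2.9, 6.1]
finger_gap: -0.0002
grip_force: 3.0
```

Call:
step_arm([
  [[0.6,0,0.6],[0,0,0],0],
  [[1.2,0,1.2],[0,0,0],0],
  [[1.5,0,1.5],[0,0,0],0],
  [[1.5,0,1.5],[0,0,0],0],
  [[1.5,0,1.5],[0,0,0],0],
])

```text
clock: 13.72
tcp_pos: [0.6051, -0.2759, 0.1078]
orientation: [0.279, 0.633, 0.672, -0.263]
wrist_force: [-1.5, 3.0, 7.0]
finger_gap: -0.0001
grip_force: 3.7
```

```bash
python3 - <<'E'
from h import *
f=[]
for k in range(5): imaging.read_camera('top'); s=telemetry.get_state(); f.append(s['wrist_force']); 
print(np.mean(f,0),np.std(f,0),s['tcp_pos'],s['clock'],s['grip_force'])
E
```

```text
[-1.7996  3.4104  6.5827] [0.2777 0.4659 0.4092] [ 0.6051 -0.2759  0.1079] 13.9667 3.644692813977599
```

Call:
step_arm([
  [[0.6,0,0.6],[0,0,0],0],
  [[0.6,0,0.6],[0,0,0],0],
  [[0.6,0,0.6],[0,0,0],0],
  [[0.6,0,0.6],[0,0,0],0],
  [[0.6,0,0.6],[0,0,0],0],
  [[0.6,0,0.6],[0,0,0],0],
  [[0.6,0,0.6],[0,0,0],0],
  [[0.6,0,0.6],[0,0,0],0],
])

```text
clock: 14.63
tcp_pos: [0.6052, -0.2759, 0.1072]
orientation: [0.279, 0.633, 0.672, -0.263]
wrist_force: [-2.6, 3.9, 7.9]
finger_gap: 0.0001
grip_force: 3.9
```

Call:
step_arm([
  [[0,0,0],[0,0,0],0],
  [[0,0,0],[0,0,0],0],
  [[0,0,0],[0,0,0],0],
  [[0,0,0],[0,0,0],0],
  [[0,0,0],[0,0,0],0],
  [[0,0,0],[0,0,0],0],
  [[0,0,0],[0,0,0],0],
])

```text
clock: 15.22
tcp_pos: [0.6052, -0.2759, 0.1072]
orientation: [0.279, 0.633, 0.672, -0.263]
wrist_force: [-1.7, 3.4, 7.2]
finger_gap: 0.0004
grip_force: 3.9
```

Call:
step_arm([
  [[-6,0,-6],[0,0,0],0],
  [[-12,0,-12],[0,0,0],0],
  [[-12,0,-45],[0,0,0],0],
  [[-12,0,-85],[0,0,0],0],
  [[-14,0,-125],[0,0,0],0],
  [[-14,0,-165],[0,0,0],0],
  [[-40,0,-195],[0,0,0],0],
  [[-70,0,-215],[0,0,0],0],
])

```text
clock: 15.88
tcp_pos: [0.5988, -0.1707, 0.3094]
orientation: [0.278, 0.632, 0.674, -0.262]
wrist_force: [1.5, -1.0, -0.3]
finger_gap: 0.0004
grip_force: 0.0
```

Call:
step_arm([
  [[-60,0,-60],[0,0,0],85],
  [[-60,0,-60],[0,0,0],85],
  [[-60,0,-60],[0,0,0],85],
  [[-60,0,-60],[0,0,0],85],
])

```text
clock: 16.22
tcp_pos: [0.5999, -0.1736, 0.3966]
orientation: [0.28, 0.634, 0.672, -0.261]
wrist_force: [0.1, 0.6, 0.1]
finger_gap: 0.0482
grip_force: 0.0
```

```bash
cat > ov.py <<'E'
from h import *
im0={n:imaging.read_camera(n)[:,:,::-1].copy() for n in K}
m=np.load('m1.npy'); c0=np.array([-83.5,0,75-41.5*np.tan(n25)]); LY=np.array([0,1,0.])
out=[]
for n,sh in (('top',0),('scene',0)):
    c=proj(n,w(m,c0+AX*30))[0]; h=24; x,y=(np.round(c-h)).astype(int); k=390/(2*h)
    im=im0[n]; im=cv2.convertScaleAbs(im,alpha=2.0 if n=='top' else 1.4)
    im=cv2.resize(im[y:y+2*h,x:x+2*h],(390,390),interpolation=cv2.INTER_CUBIC); raw=im.copy()
    def q(X): return tuple(int(v) for v in np.round((proj(n,w(m,X))[0]-[x,y]+.5)*k))
    for d in range(0,360,30):
        u=np.cos(np.radians(d))*DN-np.sin(np.radians(d))*LY   # cw seen onto panel? see below
        cv2.circle(im,q(c0+AX*44+u*21),3,(0,0,255),-1); cv2.putText(im,str(d),q(c0+AX*44+u*27),0,.4,(0,255,255),1)
    cv2.circle(im,q(c0+AX*44),3,(0,255,0),-1); cv2.circle(im,q(c0),3,(255,0,0),-1)
    out.append(im)
cv2.imwrite('pics/'+__import__('sys').argv[1],np.hstack(out))
s=telemetry.get_state(); print(s['clock'],s['tcp_pos'],s['joint_pos'],s['finger_gap'])
E
python3 ov.py k1.png
```

```text
16.3167 [ 0.5987 -0.1735  0.3918] [-0.0715  0.2963  0.1966  1.3435 -0.7761  1.3868] 0.06323400064976496
```

View pics/k1.png

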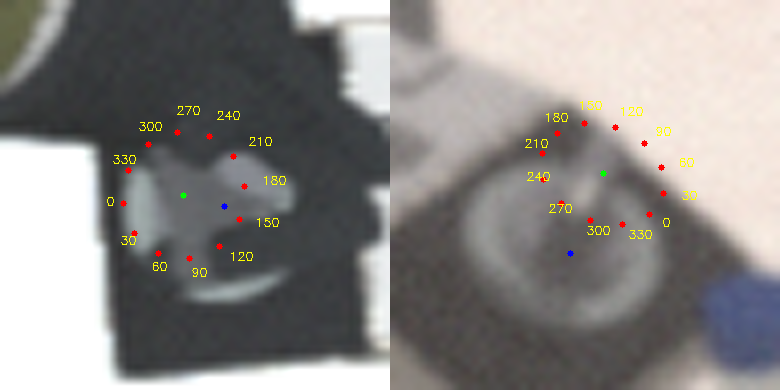

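The arm's shadow spoils this view. I'll overlay the knob on the first, unshadowed pictures instead.

```bash
sed -e "s/imaging.read_camera(n)/np.load(n+'0.npy')/; s/- *np.sin(np.radians(d))\*LY/+np.sin(np.radians(d))*LY/; s/h=24/h=17/; s/2\.0 if/1.5 if/; s/3,(0,0,255),-1/1,(0,0,255),-1/; s/390/400/g" ov.py > ov0.py; python3 ov0.py k2.png
```

```text
16.3167 [ 0.5987 -0.1735  0.3918] [-0.0715  0.2963  0.1966  1.3435 -0.7761  1.3868] 0.06323400064976496
```

View pics/k2.png

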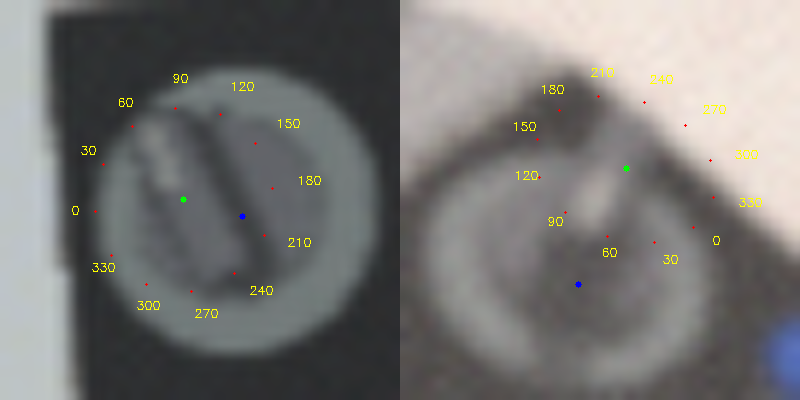

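The white mark shows at about 65–68° clockwise of off in both views: (155,150) in the top view and (595,205) in the scene view. The right mixer is the tired one, giving about 10 mm at roughly 8 N. Next I'll plan the grasp on its knob.

```bash
cat > kn.py <<'E'
from plan import *
import sys
phi,out=np.radians(float(sys.argv[1])),float(sys.argv[2])
m=np.load('m1.npy'); Rm=R.from_euler('z',m[2]).as_matrix()
c0=np.array([-83.5,0,75-41.5*np.tan(n25)])
b=np.cos(phi)*DN+np.sin(phi)*np.array([0,1,0]); z=-AX; y=np.cross(z,b)
Rt=Rm@np.column_stack([b,y,z]); p=w(m,c0+AX*out)[0]
s=telemetry.get_state(); print(s['clock'],s['tcp_pos'],s['joint_pos'],s['wrist_force'],s['finger_gap'],s['grip_force'],'target',p)
rel(p,Rt)
E
python3 kn.py 67 150
```

```text
16.3167 [ 0.5987 -0.1735  0.3918] [-0.0715  0.2963  0.1966  1.3435 -0.7761  1.3868] [ 0.2779 -0.1878 -0.969 ] 0.06323400064976496 0.0 target [ 0.5942 -0.099   0.1916]
shift [194.2   0.4  89. ] turn [0.2014 0.3086 1.1574]
```

Call:
step_arm([
  [[194,0,89],[0.201,0.309,1.157],45],
  [[194,0,89],[0.201,0.309,1.157],45],
  [[194,0,89],[0.201,0.309,1.157],45],
  [[194,0,89],[0.201,0.309,1.157],45],
  [[194,0,89],[0.201,0.309,1.157],45],
  [[194,0,89],[0.201,0.309,1.157],45],
  [[194,0,89],[0.201,0.309,1.157],45],
  [[194,0,89],[0.201,0.309,1.157],45],
])

```text
clock: 16.98
tcp_pos: [0.5921, -0.0987, 0.188]
orientation: [0.23, 0.918, 0.313, -0.082]
wrist_force: [0.0, -1.1, -0.4]
finger_gap: 0.0453
grip_force: 0.0
```

```bash
python3 kn.py 67 120
```

```text
16.9833 [ 0.5921 -0.0987  0.188 ] [-0.062   0.3791 -0.0554  1.1108 -0.4921  2.4164] [ 0.0429 -1.0992 -0.3519] 0.04529171212344785 0.0 target [ 0.595  -0.1117  0.1644]
shift [ 2.3  2.1 26.9] turn [0.0313 0.0577 0.2027]
```

Call:
step_arm([
  [[2,2,27],[0.031,0.058,0.203],45],
  [[2,2,27],[0.031,0.058,0.203],45],
  [[2,2,27],[0.031,0.058,0.203],45],
  [[2,2,27],[0.031,0.058,0.203],45],
  [[2,2,27],[0.031,0.058,0.203],45],
])

```text
clock: 17.4
tcp_pos: [0.5966, -0.1123, 0.1681]
orientation: [0.215, 0.949, 0.226, -0.035]
wrist_force: [0.8, 0.2, -0.1]
finger_gap: 0.0451
grip_force: 0.0
```

```bash
python3 kn.py 67 21
```

```text
17.4 [ 0.5966 -0.1123  0.1681] [-0.1109  0.3568 -0.1218  1.0071 -0.4315  2.5446] [ 0.7727  0.2403 -0.1492] 0.04510516443060337 0.0 target [ 0.5975 -0.1534  0.0747]
shift [ -0.9  -3.1 102. ] turn [ 0.0046 -0.0032  0.0045]
```

Call:
step_arm([
  [[-1,-3,30],[0.005,-0.003,0.005],45],
  [[-1,-3,60],[0.005,-0.003,0.005],45],
  [[-1,-3,80],[0.005,-0.003,0.005],45],
  [[-1,-3,92],[0.005,-0.003,0.005],45],
  [[-1,-3,98],[0.005,-0.003,0.005],45],
  [[-1,-3,101],[0.005,-0.003,0.005],45],
  [[-1,-3,101],[0.005,-0.003,0.005],45],
  [[-1,-3,101],[0.005,-0.003,0.005],45],
])

```text
clock: 18.07
tcp_pos: [0.599, -0.1529, 0.0773]
orientation: [0.214, 0.951, 0.222, -0.035]
wrist_force: [0.2, 0.1, -0.9]
finger_gap: 0.045
grip_force: 0.0
```

```bash
python3 kn.py 67 21
```

```text
18.0667 [ 0.599  -0.1529  0.0773] [-0.1805  0.4313 -0.2515  0.774  -0.4219  2.477 ] [ 0.2045  0.0907 -0.9019] 0.04502801754018739 0.0 target [ 0.5975 -0.1534  0.0747]
shift [-1.1 -1.3  2.5] turn [ 0.0011 -0.0029 -0.0029]
```

Now I'll close on the bar gently, watching the force.

Call:
step_arm([
  [[-1,-1,1],[0,0,0],26],
  [[-1,-1,2],[0,0,0],20],
  [[-1,-1,2],[0,0,0],16],
  [[-1,-1,2],[0,0,0],10],
  [[-1,-1,2],[0,0,0],10],
  [[-1,-1,2],[0,0,0],10],
], grip_force=25)

```text
clock: 18.57
tcp_pos: [0.598, -0.1543, 0.0757]
orientation: [0.214, 0.951, 0.222, -0.034]
wrist_force: [0.6, -2.3, 5.6]
finger_gap: 0.0133
grip_force: 30.8
```

Call:
step_arm([
  [[0,0,0],[0,0,0],8],
  [[0,0,0],[0,0,0],8],
  [[0,0,0],[0,0,0],8],
  [[0,0,0],[0,0,0],8],
])

```text
clock: 18.9
tcp_pos: [0.598, -0.1543, 0.0757]
orientation: [0.214, 0.951, 0.222, -0.034]
wrist_force: [1.9, -2.3, 5.9]
finger_gap: 0.0135
grip_force: 30.8
```

```bash
python3 kn.py 67 21; python3 -c "
from h import *
print(telemetry.get_state()['ft_torque'])"
```

```text
18.9 [ 0.598  -0.1543  0.0757] [-0.1826  0.4307 -0.2575  0.7664 -0.4227  2.4759] [ 1.9182 -2.2916  5.869 ] 0.013467096581167064 30.806983709335327 target [ 0.5975 -0.1534  0.0747]
shift [ 0.1 -1.3  0.6] turn [ 0.0025 -0.0031 -0.0046]
[-0.3838 -0.1255  0.0505]
```

Call:
step_arm([
  [[0,0,0],[0,0,-0.12],8],
  [[0,0,0],[0,0,-0.24],8],
  [[0,0,0],[0,0,-0.36],8],
  [[0,0,0],[0,0,-0.48],8],
  [[0,0,0],[0,0,-0.6],8],
  [[0,0,0],[0,0,-0.72],8],
  [[0,0,0],[0,0,-0.84],8],
  [[0,0,0],[0,0,-0.9],8],
])

```text
clock: 19.57
tcp_pos: [0.5992, -0.1552, 0.0762]
orientation: [0.179, 0.758, 0.615, -0.124]
wrist_force: [4.1, -5.1, 2.9]
finger_gap: 0.0135
grip_force: 30.4
```

Call:
step_arm([
  [[0,0,0],[0,0,-0.08],8],
  [[0,0,0],[0,0,-0.14],8],
  [[0,0,0],[0,0,-0.14],8],
  [[0,0,0],[0,0,-0.14],8],
])

```text
clock: 19.9
tcp_pos: [0.5995, -0.1553, 0.0762]
orientation: [0.17, 0.715, 0.664, -0.136]
wrist_force: [4.4, -5.3, 3.0]
finger_gap: 0.0134
grip_force: 30.3
```

```bash
python3 kn.py 0 21; python3 -c "
from h import *
print(telemetry.get_state()['ft_torque'])"
```

```text
19.9 [ 0.5995 -0.1553  0.0762] [-0.1833  0.4311 -0.2562  0.7642 -0.4236  1.4357] [ 4.3967 -5.3051  2.9784] 0.013436502540180814 30.255044996738434 target [ 0.5975 -0.1534  0.0747]
shift [ 2.2 -2.2  0.6] turn [ 0.0063  0.0024 -0.1357]
[-0.9296 -0.773   0.3969]
```

```bash
cat > tq.py <<'E'
from plan import *
m=np.load('m1.npy'); ax=R.from_euler('z',m[2]).apply(AX); f=[]
for k in range(4): s=telemetry.get_state(); f.append([s['ft_torque']@ax,*s['wrist_force']]); imaging.read_camera('top')
q=R.from_quat(s['orientation'][[1,2,3,0]]); b=R.from_euler('z',-m[2]).apply(q.apply([1,0,0]))
print('tq',np.mean(f,0),'phi',np.degrees(np.arctan2(b[1],b@DN)),s['finger_gap'],s['clock'])
E
python3 tq.py
```

```text
tq [ 0.054   5.0336 -5.5955  2.816 ] phi 7.783317599664233 0.0131091459693832 20.05
```

Call:
step_arm([
  [[0,0,0],[0,0,-0.05],8],
  [[0,0,0],[0,0,-0.1],8],
  [[0,0,0],[0,0,-0.1],8],
  [[0,0,0],[0,0,-0.1],8],
])

```text
clock: 20.43
tcp_pos: [0.5997, -0.1553, 0.0763]
orientation: [0.163, 0.681, 0.699, -0.144]
wrist_force: [5.6, -5.4, 2.9]
finger_gap: 0.0136
grip_force: 30.2
```

```bash
python3 tq.py
```

```text
tq [ 0.0129  5.2973 -5.7262  2.67  ] phi 2.070620214198435 0.013009726364520633 20.5833
```

Call:
step_arm([
  [[0,0,0],[0,0,-0.05],8],
  [[0,0,0],[0,0,-0.05],8],
  [[0,0,0],[0,0,-0.05],8],
])

```text
clock: 20.88
tcp_pos: [0.5998, -0.1553, 0.0763]
orientation: [0.16, 0.664, 0.716, -0.148]
wrist_force: [6.3, -5.6, 3.1]
finger_gap: 0.0132
grip_force: 30.3
```

```bash
python3 tq.py
```

```text
tq [-0.0831  5.5114 -5.5598  2.1701] phi -0.7781318325988222 0.013298228526084716 21.0333
```

Call:
step_arm([
  [[0,0,0],[0,0,-0.05],8],
  [[0,0,0],[0,0,-0.05],8],
  [[0,0,0],[0,0,-0.05],8],
])

```text
clock: 21.33
tcp_pos: [0.5999, -0.1553, 0.0763]
orientation: [0.156, 0.646, 0.731, -0.152]
wrist_force: [4.5, -4.1, 2.7]
finger_gap: 0.0132
grip_force: 47.7
```

```bash
python3 tq.py
```

```text
tq [-1.1526  4.6109 -4.3959  2.5129] phi -3.5059763516947697 0.013518488945887992 21.4833
```

Call:
step_arm([
  [[0,0,0],[0,0,-0.05],8],
  [[0,0,0],[0,0,-0.05],8],
  [[0,0,0],[0,0,-0.05],8],
])

```text
clock: 21.78
tcp_pos: [0.5998, -0.1544, 0.0761]
orientation: [0.152, 0.628, 0.748, -0.155]
wrist_force: [5.3, -2.8, 3.3]
finger_gap: 0.0135
grip_force: 71.0
```

```bash
python3 tq.py
```

```text
tq [-0.9838  5.4054 -2.4798  3.3003] phi -6.4160721686955835 0.013445332065602108 21.9333
```

The torque jumped at the end stop. I'll open in place and retreat along the knob's axis.

Call:
step_arm([
  [[0,0,0],[0,0,0],16],
  [[0,0,0],[0,0,0],30],
  [[0,0,0],[0,0,0],45],
  [[0,0,0],[0,0,0],45],
  [[0,0,0],[0,0,0],45],
  [[0,0,0],[0,0,0],45],
])

```text
clock: 22.48
tcp_pos: [0.5962, -0.1534, 0.0737]
orientation: [0.148, 0.626, 0.749, -0.157]
wrist_force: [0.0, 0.3, 0.4]
finger_gap: 0.045
grip_force: 0.0
```

Call:
step_arm([
  [[0,0,-15],[0,0,0],45],
  [[0,0,-45],[0,0,0],45],
  [[0,0,-85],[0,0,0],45],
  [[0,0,-120],[0,0,0],45],
  [[0,0,-160],[0,0,0],45],
  [[0,0,-200],[0,0,0],45],
  [[0,0,-240],[0,0,0],45],
  [[0,0,-270],[0,0,0],45],
])

```text
clock: 23.15
tcp_pos: [0.5894, -0.0387, 0.3226]
orientation: [0.15, 0.626, 0.749, -0.156]
wrist_force: [1.7, 0.3, 1.2]
finger_gap: 0.045
grip_force: 0.0
```

```bash
python3 kn.py 0 200
```

```text
23.15 [ 0.5894 -0.0387  0.3226] [ 0.0133  0.3231  0.213   1.4338 -0.4351  1.3999] [1.6957 0.2841 1.162 ] 0.04499833738228685 0.0 target [ 0.5929 -0.0779  0.2369]
shift [ 0.4  0.8 94.3] turn [ 0.0045 -0.0002  0.1168]
```

Call:
step_arm([
  [[0,-30,-30],[0,0,0],45],
  [[0,-60,-50],[0,0,0],45],
  [[0,-100,-60],[0,0,0],45],
  [[0,-140,-60],[0,0,0],45],
  [[0,-180,-60],[0,0,0],45],
  [[0,-180,-60],[0,0,0],45],
  [[0,-180,-60],[0,0,0],45],
  [[0,-180,-60],[0,0,0],45],
])

```text
clock: 23.82
tcp_pos: [0.4109, -0.0446, 0.3825]
orientation: [0.15, 0.626, 0.749, -0.156]
wrist_force: [0.9, 0.1, -0.6]
finger_gap: 0.045
grip_force: 0.0
```

```bash
python3 - <<'E'
from h import *
t=imaging.read_camera('top')[:,:,::-1]; s=imaging.read_camera('scene')[:,:,::-1]
a=cv2.resize(cv2.convertScaleAbs(t[130:260,90:480],alpha=1.7),(800,267),interpolation=cv2.INTER_CUBIC)
b=cv2.resize(s[150:260,170:320],(450,330),interpolation=cv2.INTER_CUBIC)
m=np.load('m1.npy'); c=proj('top',w(m,[-100,0,90]))[0].astype(int); k=cv2.resize(cv2.convertScaleAbs(t[c[1]-17:c[1]+17,c[0]-17:c[0]+17],alpha=2),(350,330),interpolation=cv2.INTER_CUBIC)
cv2.imwrite('pics/fin.png',np.vstack([a,np.hstack([b,k])]))
E
```

```text
(no output)
```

View pics/fin.png

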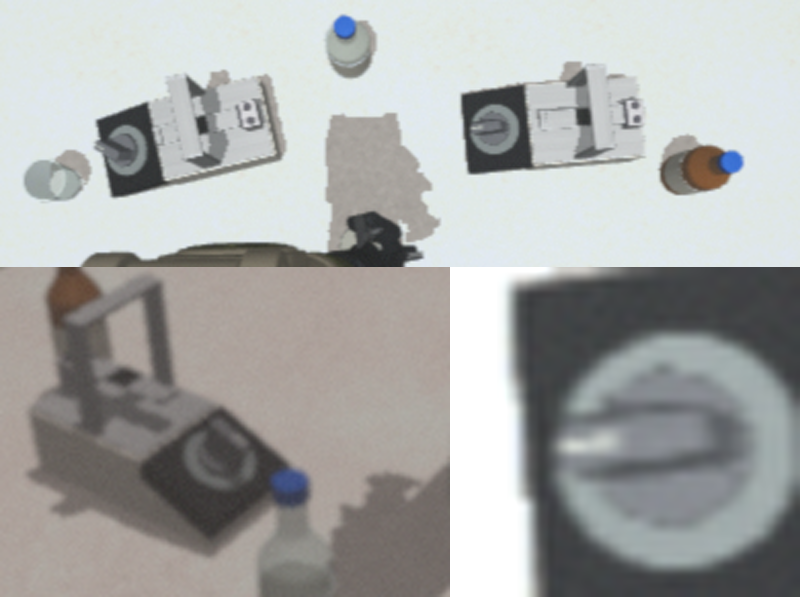

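The right mixer's bar now lies up and down the slope, with the white mark at (590,443) pointing to the front. The left knob and the glassware are where they were.

```bash
python3 -c "
from workcell import env; print(env.hand_in())"
```

```text
the job is handed in; nothing more can be done
None
```

Job handed in: at about 8 N the left spring gave roughly 4 mm (sound) and the right about 10 mm (tired), so I turned the right mixer's knob fully anticlockwise to its stop, leaving the left knob and the glassware untouched.

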